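# Tip a drying mould half onto its back and slide it up to the stop

### The arm

A 6-joint arm with a two-finger parallel gripper is mounted at the origin on a cart in front of the work surface, level with it; the furniture and walls round the work are solid. World frame = base frame: x ahead of the robot, y to its left, z up, the work surface at z = 0. Lengths are in mm, angles in rad, forces in N, time in s.
With the tool pointing down it reaches from about 350 to 775 mm from the base axis. Payload 5.5 kg.
Tool frame: the origin (TCP) lies between the finger pads; the fingertips stand 8 mm ahead of it and the grasp point (between the pads) lies 11 mm behind it (finger_overhang is the distance from the TCP to the fingertips, in mm); x points along the fingers, y is the direction in which the jaws open and shut, and the axes are right-handed (so a half turn about x gives the same grasp; the last joint's range is limited). The gripper opens to 85 mm and grips with 20 to 120 N. Pads are 22 mm wide; open, the fingers measure 114 mm over their backs; the gripper's body (76 mm by 85 mm) begins 54 mm behind the grasp point. The pads swing forward as they close: fully open they stand 13 mm farther back than shut.
Start: joints at [-1.481, 0.313, 0.046, 1.304, 0, 1.431], TCP at [130.967, -559.927, 239.323] pointing down, gripper open.
Joint ranges: [-2.76, 2.76], [-0.86, 1.69], [-1.03, 1.26], [-2.2, 2.34], [-1.47, 1.5], [-3.14, 3.14]. Speed limits (rad/s): [2.57, 2.57, 3.14, 3.14, 3.14, 3.14].

### API

Orientations are given as [roll, pitch, yaw] about the fixed x, y, z axes, in that order (R = Rz(yaw) Ry(pitch) Rx(roll)).
In Python, from workcell import get_obs, capture, close_job, regions_of, finger_overhang gives the robot as it stands.
- The arm moves only by the tool step_arm, never from a script. Its argument "moves" is a list of rows, each a list of 3 entries, a list of its own where there are three numbers: the turn, a rotation vector about the world's x, y, z in degrees, then the shift along the world's x, y, z in m, then the closure, from -1 (fully open) to 1 (shut), so that 0 is half open. In form: [[[rx, ry, rz], [dx, dy, dz], claw], ...]. A call has 1 to 20 rows; each row is the pose to reach, as a shift and turn from the pose commanded when the call began; what a row does not reach only later rows make up. A row lasts 1/12 s, in which the tool goes at most 41.7 mm and 7.16 degrees, less where a joint would pass 70% of its speed; a pose out of reach is approached as far as the arm can. A call with a gripper value outside its range is refused whole. The fingers move at their own pace and stop on an object; the grip force is fixed at half the most. Time passes only in rows, so rows that repeat a pose let the fingers close. It gives the time, the measured TCP pose, the force and the opening at its end, in the units of the state.
- get_obs(): the state, without advancing time (a new reading comes with each control period).
- capture(name): name is "scene" or "top" or "wrist"; returns a dict with "image" (400x640x3 uint8, blue, green, red), "depth" (400x640 float32, mm along the optical axis (not along the pixel's ray), 0 where there is no reading), "camera_matrix" (3x3 intrinsics, pixels), "R" (3x3) and "t" (3): a world point X has camera coordinates R X + t; the wrist camera has in their place "mount" (4x4, takes a point from camera to tool coordinates, whose origin is the TCP and whose axes are the tool frame's). Camera axes: x right, y down, z forward; pixel columns grow to the right and rows downward; lengths in mm; the calibration is good to about 2 mm. A picture is of the moment at which its call begins: read the wrist's pose just before it.
- close_job(): hands the job in, once; it reports no verdict.
Trained networks look in a picture, given as the dict that the camera call returned (one of the last four; its "shot" number tells which), for a name from the list of things; names that differ only in an ending like _2 or _b are one class to them, and where a whole thing is asked for, a point or a joint stands for the part that bears it (a point fixed in the world has none). Each returns a list of dicts, best first, with "score" (0 to 1); they miss things now and then, are a little off and sometimes report something else, mostly with a low value. They report only what shows in the picture. A call takes as long as a camera call. They do not tell look-alikes from the thing itself.
- regions_of(thing, picture): "pixels" (400x640 bool, what is visible of it) and "extent" ([left, top, width, height] in pixels, round what is visible of it).
The state is a dict: "time": time; "joints": joint angles; "qvel": joint speeds; "joint_efforts": joint torques, N m; "position": TCP position; "tcp_rot": TCP orientation; "contact_force": force on the tool from outside, world axes, zero at the start; "moment": the same for the moment, N m; "width": finger opening in mm.
Only numpy, scipy, OpenCV 4.12 (cv2) and the standard library are available. Lean on these libraries where they do the work, as an engineer would, in place of code of your own. Each camera call takes 0.05 s, during which the arm holds its last target.

### The job

One half of the plaster mould still stands on its edge on the pressing board, drying. Tip it over, without lifting it, so that it lies on its back with the hollow up, then slide it along the board until its head side is flush against the wooden stop, beside the half already lying there. Leave that half and the bisque cup where they are.

Things in the scene. Friction and masses are not known exactly. Their poses are not given: they have to be found in the camera images.
- mould: Standing half of the white plaster mould: block, about 0.7 kg, 120 wide, 50 thick, 95 mm tall as it stands on a long edge, neck opening at the bottom, the hollowed face to the robot; two knobs there stand out 6 mm. Origin: middle of the flat back face. z: from back to hollow face, level while it stands, up when it lies on its back. x: to the head side (48 mm off), up while it stands. y: its width.
- head (a point): Middle of the standing half's head side (120 x 50 mm, opposite the neck): its top while it stands, the side that must meet the stop when it lies.
- board: Pressing board: plywood, 270 mm deep, 380 mm wide, fixed to the table on rubber feet, its top 24 mm above the table. Origin: under its centre, at table height. x points from its front edge to the stop, y along its width to the left, z up. A wooden stop 22 mm high and 26 mm thick runs along its whole back edge.
- stop (a point): Middle of the stop's front face, 105 mm from the board's centre along the board's x, 11 mm above the board's top. The face stands square to the board's x.
- other_half: The other half of the mould, same size, lying on its back at the left of the board, hollow up, already against the stop. Not fixed. Origin: middle of its underside; axes as for the standing half.
- cup: An empty bisque cup, 80 mm across and 77 mm high, standing on the table right of the board. Origin: centre of its foot.
- brim (a point): Middle of the edge between hollowed face and head side: the upper front edge of the standing half. The hollow counts as solid: a finger stops at the plane of the hollowed face. Pushed high up on this face, the block tips away over its lower back edge, balances at about 28 degrees and then falls onto its back.
Not all that is in view belongs to the job. Leave any pink look-alike of the mould alone.

How it is judged:
By the outcome, as a careful person would: the job done as asked, in the order asked, and still so for the second after the job is handed in, with the robot touching nothing.
It also fails if it takes over 42 s, if anything falls off the work surface, if the arm or the gripper's body presses on something with over 40 N, if the wrist force passes 120 N, or if a joint passes its speed limit or range.

## Working session

There is one attempt and no reset: what is moved stays moved. The work goes in short steps, Python scripts to look and compute and a tool call to move; the robot and the scene stay as the last step left them, time stands still between calls to the robot, and variables do not carry over. Pictures are saved under pics/ and viewed, and the job is handed in when it is done.

Besides the shell and the picture viewer there is one more tool, called after "Call:" in YAML: its name, and indented under it one key for each argument. step_arm: Moves the arm, as the interface text tells. Its arguments: {"type":"object","properties":{"moves":{"type":"array"}},"required":["moves"]}

```bash
mkdir -p pics; ls
cat > h.py <<'E'
import numpy as np, cv2
from workcell import get_obs, capture, close_job, regions_of, finger_overhang
def world(p, mask=None):
    K=p["camera_matrix"];d=p["depth"];v,u=np.indices(d.shape)
    P=np.stack([(u-K[0,2])/K[0,0]*d,(v-K[1,2])/K[1,1]*d,d],-1)
    return (P-p["t"])@p["R"]   # R^T (P-t)
E
python3 - <<'E'
from h import *
o=get_obs();print(o)
for n in("scene","top"):
    p=capture(n);cv2.imwrite(f"pics/{n}0.png",p["image"])
    W=world(p)
    for t in("mould","board","cup","other_half"):
        for r in regions_of(t,p)[:4]:
            m=r["pixels"]&(p["depth"]>0);q=W[m]
            print(n,t,round(r["score"],2),r["extent"],np.percentile(q,[2,50,98],axis=0).round(0).tolist())
E
```

```text
pics
{'time': 0.0, 'joints': array([-1.48063182e+00,  3.14013306e-01,  4.49627775e-02,  1.30361028e+00,
        2.44715788e-06,  1.43119600e+00]), 'qvel': array([ 0.00022764, -0.00049307,  0.00045894, -0.00215479,  0.00067041,
       -0.00096709]), 'joint_efforts': array([ 5.55472925e-04, -4.80627251e+01,  2.98535174e+01,  1.93822884e-02,
       -1.56578426e-05,  1.16512059e-06]), 'position': array([ 130.90030635, -559.37951336,  238.39490348]), 'tcp_rot': array([-1.71170916,  1.56893184,  1.65964832]), 'contact_force': array([-0.08161668,  0.1030446 , -0.27028817]), 'moment': array([-0.03010513,  0.05765786, -0.01544448]), 'width': 85.4942867869276}
scene mould 0.86 [313.0, 157.4, 39.5, 31.6] [[517.0, 299.0, 6.0], [573.0, 308.0, 57.0], [630.0, 342.0, 95.0]]
scene mould 0.61 [255.4, 194.2, 44.3, 56.0] [[438.0, -116.0, 29.0], [482.0, -90.0, 86.0], [515.0, -8.0, 119.0]]
scene board 0.67 [238.0, 193.1, 142.5, 88.4] [[414.0, -182.0, 9.0], [586.0, -80.0, 23.0], [707.0, 166.0, 46.0]]
scene cup 0.61 [263.6, 259.4, 39.9, 49.4] [[493.0, -299.0, 5.0], [528.0, -280.0, 53.0], [565.0, -221.0, 76.0]]
scene other_half 0.87 [322.4, 185.0, 44.0, 40.9] [[577.0, 35.0, 25.0], [627.0, 54.0, 61.0], [678.0, 154.0, 74.0]]
top mould 0.8 [176.0, 178.8, 33.4, 43.7] [[514.0, 304.0, 16.0], [569.0, 320.0, 95.0], [628.0, 354.0, 99.0]]
top board 0.94 [231.1, 147.8, 148.5, 119.1] [[420.0, -160.0, 21.0], [560.0, 2.0, 25.0], [699.0, 207.0, 49.0]]
top cup 0.85 [393.3, 201.9, 32.1, 32.8] [[492.0, -293.0, 4.0], [533.0, -268.0, 32.0], [565.0, -218.0, 79.0]]
top cup 0.71 [229.1, 149.1, 150.6, 118.1] [[420.0, -160.0, 21.0], [560.0, 5.0, 25.0], [700.0, 207.0, 49.0]]
top other_half 0.6 [255.7, 159.5, 42.1, 44.8] [[579.0, 43.0, 43.0], [629.0, 102.0, 73.0], [676.0, 158.0, 78.0]]
```

Run:
```python
import cv2,numpy as np
a=cv2.imread("pics/scene0.png");b=cv2.imread("pics/top0.png")
cv2.imwrite("pics/a.png",cv2.resize(a[130:330,200:440],None,fx=3.3,fy=3,interpolation=cv2.INTER_CUBIC)[:600,:792])
cv2.imwrite("pics/b.png",cv2.resize(b[120:300,160:440],None,fx=2.85,fy=2.85,interpolation=cv2.INTER_CUBIC))
```

```text
(no output)
```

View pics/a.png

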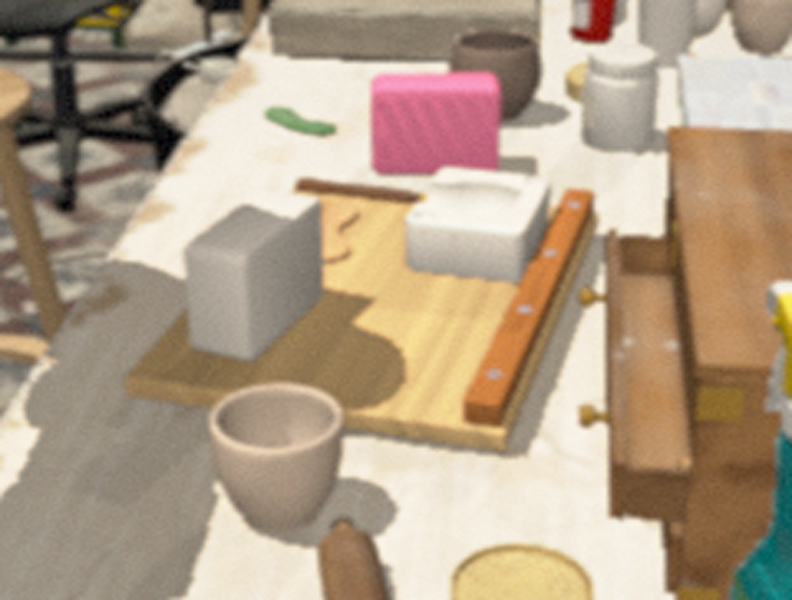

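View pics/b.png

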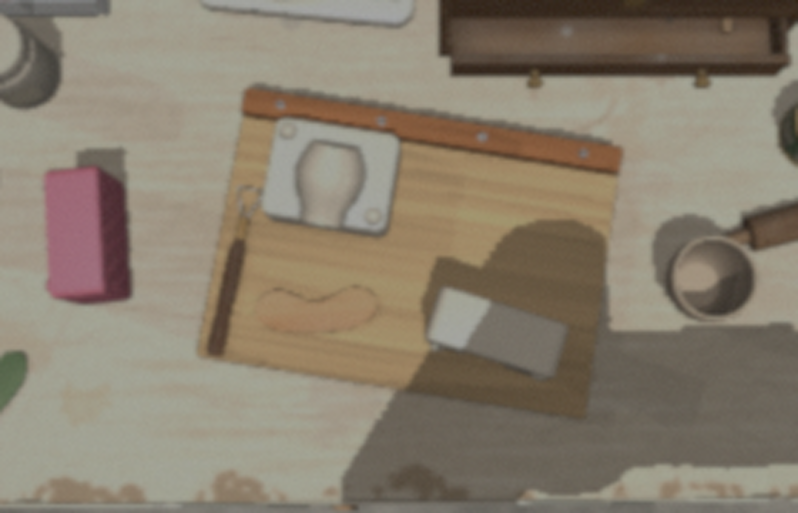

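The white standing block is at top px (334,236). The pink look-alike is at (190,202) and gets left alone. Now measuring.

```bash
cat >> h.py <<'E'
def rect(Q):
    (c,s,a)=cv2.minAreaRect(Q.astype(np.float32)); 
    return np.round(c,1),np.round(s,1),round(a,2)
E
python3 - <<'E'
from h import *
p=capture("top");W=world(p)
X,Y,Z=W[...,0],W[...,1],W[...,2];ok=p["depth"]>0
roi=ok&(X>400)&(X<720)&(Y>-200)&(Y<240)
m=roi&(Z>112)&(Z<130)&(X<560)
print("mould top",m.sum(),rect(W[m][:,:2]),np.median(Z[m]))
m=roi&(Z>66)&(Z<90)&(Y>20)
print("half",m.sum(),rect(W[m][:,:2]),np.percentile(Z[m],[5,50,95]))
m=roi&(Z>40)&(Z<53)&(X>620)
m2=cv2.morphologyEx(m.astype(np.uint8),cv2.MORPH_OPEN,np.ones((3,3)))>0
n,l,st,_=cv2.connectedComponentsWithStats(m2.astype(np.uint8)); k=1+st[1:,4].argmax();m=l==k
print("stop top",m.sum(),rect(W[m][:,:2]),np.median(Z[m]))
m=roi&(Z>15)&(Z<53); print("board",rect(W[m][:,:2]))
m=roi&(Z>15)&(Z<33);print(np.median(Z[m]))
# stop front edge per column
q=W[l==k]; 
ys=np.arange(-130,200,15);fr=[]
for y in ys:
    s=q[abs(q[:,1]-y)<8]
    if len(s)>3: fr.append((y,s[:,0].min(),s[:,0].max()))
fr=np.array(fr);print(fr.round(1).tolist());print(np.polyfit(fr[:,0],fr[:,1],1),np.polyfit(fr[:,0],fr[:,2],1))
p=capture("scene");W=world(p);X,Y,Z=W[...,0],W[...,1],W[...,2];ok=p["depth"]>0
roi=ok&(X>400)&(X<560)&(Y>-200)&(Y<40)
m=roi&(Z>113)&(Z<130);print("sc mould top",m.sum(),rect(W[m][:,:2]),np.median(Z[m]))
r=[r for r in regions_of("mould",p) if r["extent"][0]<305]
for s in r:
    m=s["pixels"]&roi&(Z>40)&(Z<108);q=W[m];print(len(q),rect(q[:,:2]))
E
```

```text
mould top 937 (array([476.5, -49.4]), array([118.9,  54.5]), 71.75) 119.25089391865163
half 992 (array([629.6, 102.1]), array([120.3,  95.9]), 80.69) [69.4969925  74.56705382 77.70947649]
stop top 1202 (array([678.9,   6.5]), array([374.7,  27. ]), 80.4) 46.888680855254904
board (array([560.9,  26.5]), array([381.4, 266. ]), 80.61)
24.975492432844604
[[-130.0, 643.9, 669.7], [-115.0, 645.1, 672.8], [-100.0, 647.4, 673.4], [-85.0, 650.1, 675.8], [-70.0, 652.8, 679.0], [-55.0, 655.8, 681.7], [-40.0, 657.6, 684.7], [-25.0, 659.8, 687.1], [-10.0, 662.2, 690.7], [5.0, 664.9, 690.9], [20.0, 667.5, 693.7], [35.0, 669.5, 697.2], [50.0, 675.1, 699.1], [65.0, 677.8, 701.6], [80.0, 680.4, 704.8], [95.0, 681.9, 707.9], [110.0, 683.8, 708.1], [125.0, 686.5, 710.9], [140.0, 689.4, 714.2], [155.0, 690.8, 716.2], [170.0, 692.3, 719.9], [185.0, 694.7, 719.7]]
[1.69802659e-01 6.64831737e+02] [1.6453199e-01 6.9089094e+02]
sc mould top 499 (array([475.9, -54.8]), array([116.5,  51.8]), 73.34) 117.4031747608621
1080 (array([493. , -66.5]), array([130. ,  49.4]), 49.82)
```

Run:
```python
from h import *
from scipy.spatial.transform import Rotation as R
print(finger_overhang if not callable(finger_overhang) else finger_overhang())
o=get_obs();A=R.from_euler('xyz',o["tcp_rot"]);print(A.as_matrix().round(3))
def tgt(yaw,s):
    x=np.array([0,0,-1.]);y=s*np.array([-np.sin(yaw),np.cos(yaw),0]);return R.from_matrix(np.stack([x,y,np.cross(x,y)],1))
for yw in(-17.5,-9.5):
  for s in(1,-1):
    print(yw,s,np.degrees((tgt(np.radians(yw),s)*A.inv()).as_rotvec()).round(1))
print(o["joints"][5], np.array([415,-33,115])-o["position"])
```

```text
8.0
[[ 0.     0.228 -0.974]
 [-0.    -0.974 -0.228]
 [-1.     0.     0.   ]]
-17.5 1 [  0.    0.  149.3]
-17.5 -1 [  0.   -0.  -30.7]
-9.5 1 [ -0.    0.  157.3]
-9.5 -1 [  0.    0.  -22.7]
1.4311591812796498 [ 284.03036343  526.93259023 -124.35232837]
```

Call:
step_arm:
  moves:
    - [[0, 0, 7], [0.014, 0.026, 0], 0.1]
    - [[0, 0, 14], [0.028, 0.052, 0], 0.1]
    - [[0, 0, 21], [0.042, 0.079, 0], 0.1]
    - [[0, 0, 28], [0.057, 0.105, 0], 0.1]
    - [[0, 0, 35], [0.071, 0.132, 0], 0.1]
    - [[0, 0, 42], [0.085, 0.158, 0], 0.1]
    - [[0, 0, 49], [0.099, 0.184, 0], 0.1]
    - [[0, 0, 56], [0.114, 0.211, 0], 0.1]
    - [[0, 0, 63], [0.128, 0.237, 0], 0.1]
    - [[0, 0, 70], [0.142, 0.263, 0], 0.1]
    - [[0, 0, 77], [0.156, 0.29, 0], 0.1]
    - [[0, 0, 84], [0.17, 0.316, 0], 0.1]
    - [[0, 0, 91], [0.185, 0.342, 0], 0.1]
    - [[0, 0, 98], [0.199, 0.369, 0], 0.1]
    - [[0, 0, 105], [0.213, 0.395, 0], 0.1]
    - [[0, 0, 112], [0.227, 0.421, 0], 0.1]
    - [[0, 0, 119], [0.241, 0.448, 0], 0.1]
    - [[0, 0, 126], [0.256, 0.474, 0], 0.1]
    - [[0, 0, 133], [0.27, 0.5, 0], 0.1]
    - [[0, 0, 140], [0.284, 0.527, 0], 0.1]

```text
time: 2.32
position: [415.6, -31.5, 239.6]
tcp_rot: [0.147, 1.57, -0.315]
contact_force: [0.6, 0.6, 0.5]
width: 38.2
```

Run:
```python
from h import *
from scipy.spatial.transform import Rotation as R
o=get_obs();print(o["time"],o["joints"].round(2),o["position"].round(1),o["width"],o["contact_force"].round(1))
A=R.from_euler('xyz',o["tcp_rot"]);print(A.as_matrix().round(3))
p=capture("wrist");cv2.imwrite("pics/w1.png",p["image"])
# to world
M=p["mount"];K=p["camera_matrix"];d=p["depth"];v,u=np.indices(d.shape)
P=np.stack([(u-K[0,2])/K[0,0]*d,(v-K[1,2])/K[1,1]*d,d],-1)
W=(P@M[:3,:3].T+M[:3,3])@A.as_matrix().T+o["position"]
X,Y,Z=W[...,0],W[...,1],W[...,2]
roi=(d>0)&(X>420)&(X<560)&(Y>-180)&(Y<40)
m=roi&(Z>112)&(Z<128)
print(m.sum(),rect(W[m][:,:2]),np.median(Z[m]) if m.any() else 0)
```

```text
2.3167 [-0.27  0.01 -0.32  1.24 -0.    0.19] [415.6 -31.5 239.6] 38.169212889743505 [0.6 0.6 0.5]
[[ 0.001  0.446  0.895]
 [-0.     0.895 -0.446]
 [-1.     0.     0.001]]
3700 (array([473.8, -46.9]), array([117.3,  53.4]), 71.53) 118.30108008264747
```

View pics/w1.png

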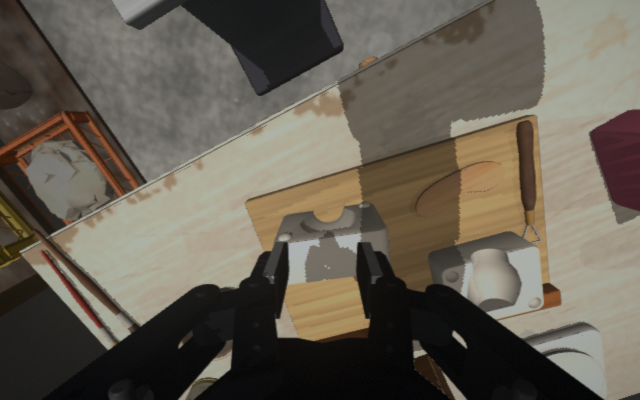

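Call:
step_arm:
  moves:
    - [[0, 0, 4.5], [0.001, 0.001, -0.04], 0.1]
    - [[0, 0, 8.5], [0.0015, 0.0025, -0.08], 0.1]
    - [[0, 0, 8.5], [0.0015, 0.0025, -0.115], 0.1]
    - [[0, 0, 8.5], [0.0015, 0.0025, -0.1285], 0.1]
    - [[0, 0, 8.5], [0.0015, 0.0025, -0.1285], 0.1]
    - [[0, 0, 8.5], [0.0015, 0.0025, -0.1285], 0.1]

```text
time: 2.87
position: [415.9, -30.3, 110.6]
tcp_rot: [-3.141, 1.569, 2.822]
contact_force: [-0.1, 0.2, 0.5]
width: 38.5
```

Run:
```python
from h import *
p=capture("scene");cv2.imwrite("pics/s2.png",cv2.resize(p["image"][130:330,200:440],None,fx=3,fy=3,interpolation=cv2.INTER_CUBIC)[:600])
```

```text
(no output)
```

View pics/s2.png

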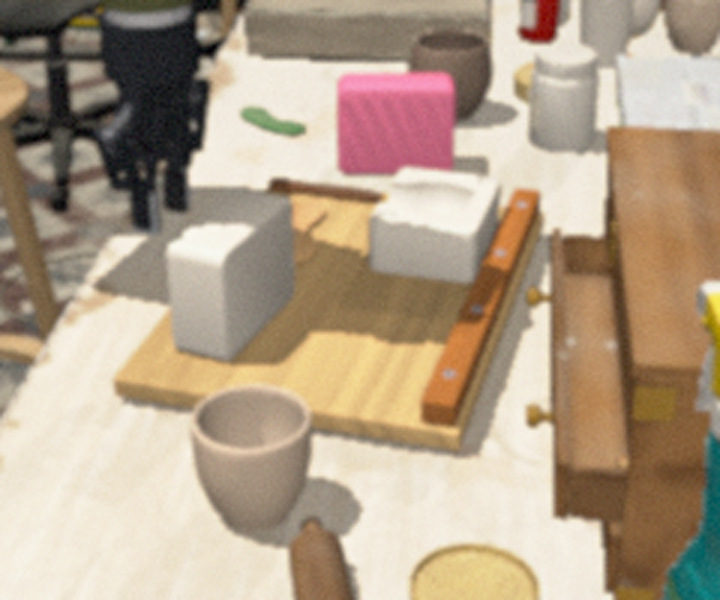

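The white block is still standing at crop (230,285), and the gripper is in front of it at crop (160,200). Pushing now.

Call:
step_arm:
  moves:
    - [[0, 0, 0], [0.0095, -0.003, 0], 0.1]
    - [[0, 0, 0], [0.017, -0.0055, 0], 0.1]
    - [[0, 0, 0], [0.0215, -0.007, 0], 0.1]
    - [[0, 0, 0], [0.0257, -0.0083, 0], 0.1]
    - [[0, 0, 0], [0.03, -0.0097, 0], 0.1]
    - [[0, 0, 0], [0.034, -0.011, 0], 0.1]
    - [[0, 0, 0], [0.038, -0.0124, 0], 0.1]
    - [[0, 0, 0], [0.042, -0.0136, 0], 0.1]

```text
time: 3.58
position: [458.7, -44.1, 110.8]
tcp_rot: [2.669, 1.571, 2.349]
contact_force: [-2.0, 1.1, 2.5]
width: 38.5
```

Run:
```python
from h import *
p=capture("scene");cv2.imwrite("pics/s3.png",cv2.resize(p["image"][130:330,200:440],None,fx=3,fy=3,interpolation=cv2.INTER_CUBIC)[:600])
```

```text
(no output)
```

View pics/s3.png

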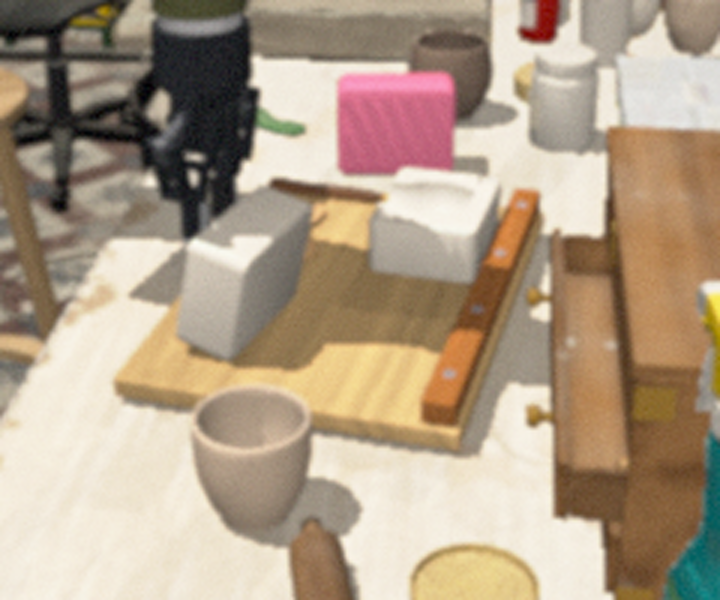

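The block is tipping about its back edge (crop 240,275) and not sliding. Continuing.

Call:
step_arm:
  moves:
    - [[0, 0, 0], [0.0038, -0.0012, 0], 0.1]
    - [[0, 0, 0], [0.0076, -0.0025, 0], 0.1]
    - [[0, 0, 0], [0.0114, -0.0037, 0], 0.1]
    - [[0, 0, 0], [0.0145, -0.0047, 0], 0.1]
    - [[0, 0, 0], [0.0175, -0.0057, 0], 0.1]
    - [[0, 0, 0], [0.02, -0.0065, 0], 0.1]
    - [[0, 0, 0], [0.0225, -0.0073, 0], 0.1]
    - [[0, 0, 0], [0.0225, -0.0073, 0], 0.1]

```text
time: 4.3
position: [481.6, -51.6, 110.8]
tcp_rot: [0.058, 1.57, -0.262]
contact_force: [-0.7, -0.3, -0.3]
width: 38.3
```

Run:
```python
from h import *
p=capture("scene");cv2.imwrite("pics/s4.png",cv2.resize(p["image"][130:330,200:440],None,fx=3,fy=3,interpolation=cv2.INTER_CUBIC)[:600])
```

```text
(no output)
```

View pics/s4.png

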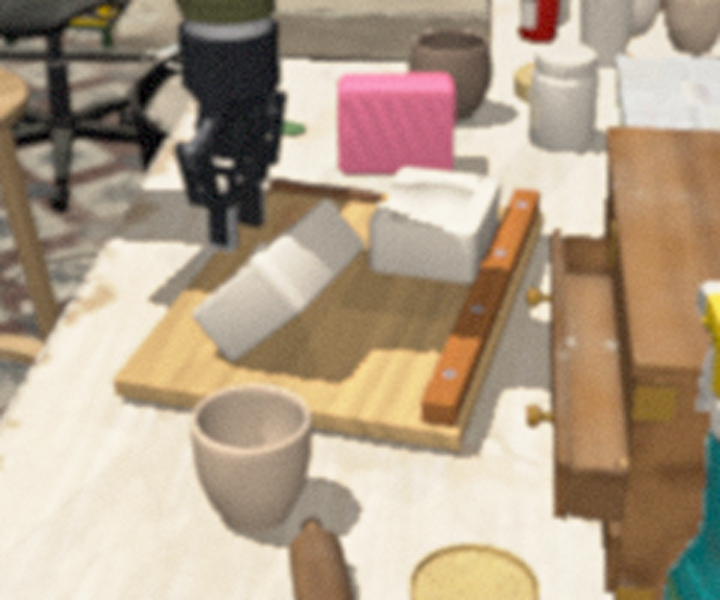

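Call:
step_arm:
  moves:
    - [[0, 0, 0], [-0.015, 0.005, 0], 0.1]
    - [[0, 0, 0], [-0.03, 0.009, 0], -0.5]
    - [[0, 0, 0], [-0.045, 0.012, 0], -1]
    - [[0, 0, 0], [-0.06, 0.014, 0], -1]
    - [[0, 0, 0], [-0.06, 0.014, 0], -1]
    - [[0, 0, 0], [-0.06, 0.014, 0], -1]

```text
time: 4.85
position: [420.7, -37.2, 111.0]
tcp_rot: [0.237, 1.57, -0.083]
contact_force: [0.5, -0.4, 0.1]
width: 85.5
```

Run:
```python
from h import *
from scipy.spatial.transform import Rotation as R
p=capture("top");W=world(p)
X,Y,Z=W[...,0],W[...,1],W[...,2];ok=p["depth"]>0
roi=ok&(X>480)&(X<720)&(Y>-200)&(Y<240)
m=roi&(Z>66)&(Z<88)&(Y<20);print("mould",m.sum(),rect(W[m][:,:2]),np.percentile(Z[m],[5,50,95]))
m=roi&(Z>66)&(Z<88)&(Y>20);print("half",m.sum(),rect(W[m][:,:2]))
cv2.imwrite("pics/t5.png",cv2.resize(p["image"][120:300,160:440],None,fx=2.85,fy=2.85,interpolation=cv2.INTER_CUBIC))
o=get_obs();A=R.from_euler('xyz',o["tcp_rot"]).as_matrix();print(o["time"],o["position"].round(1),np.degrees(np.arctan2(A[1,1],A[0,1])),o["width"],o["joints"].round(2))
```

```text
mould 941 (array([604.3, -90.6]), array([120. , 210.7]), 72.61) [70.23363447 74.68654521 78.25237891]
half 995 (array([629.4, 102.3]), array([120.3,  94.9]), 80.66)
4.9 [421.6 -37.5 111.1] 71.66193684510421 84.93305448824204 [-0.28  0.11 -0.55  0.92  0.    0.04]
```

View pics/t5.png

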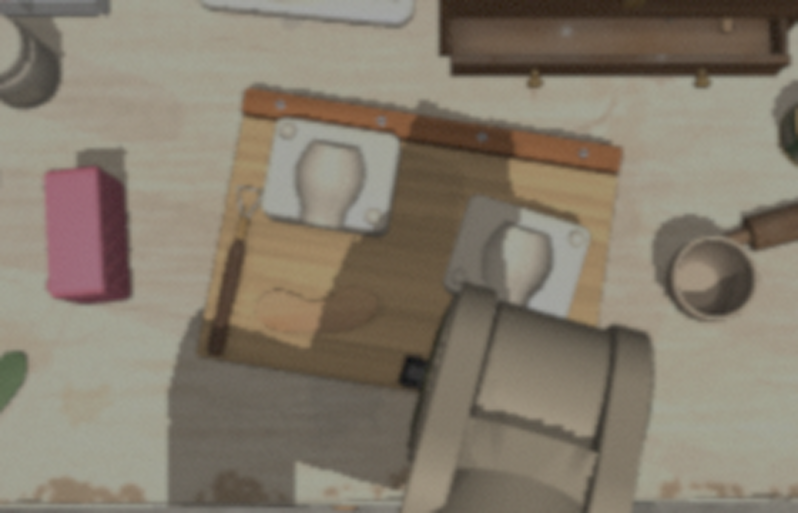

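It fell onto its back with the hollow up, centred near crop (520,258). The stray depth from the arm needs filtering out, so I'll measure again.

Run:
```python
from h import *
p=capture("top");W=world(p)
X,Y,Z=W[...,0],W[...,1],W[...,2];ok=p["depth"]>0
m=ok&(X>520)&(X<640)&(Y>-200)&(Y<20)&(Z>69)&(Z<82)
m=cv2.morphologyEx(m.astype(np.uint8),cv2.MORPH_OPEN,np.ones((3,3)))
n,l,st,_=cv2.connectedComponentsWithStats(m);k=1+st[1:,4].argmax();q=W[l==k][:,:2]
print(rect(q),cv2.boxPoints(cv2.minAreaRect(q.astype(np.float32))).round(0).tolist())
bx=np.array([.986,-.165]);by=np.array([.165,.986])
print("board frame",((q-[560.9,26.5])@bx).max(),np.percentile((q-[560.9,26.5])@by,[0.5,99.5]))
```

```text
(array([550.3, -73.9]), array([119.8,  91.9]), 72.81) [[489.0, -117.0], [576.0, -145.0], [612.0, -30.0], [524.0, -3.0]]
board frame 58.145909590926294 [-161.94777458  -37.91062578]
```

Call:
step_arm:
  moves:
    - [[0, 0, 4.5], [0.018, -0.01, 0], -1]
    - [[0, 0, 8.8], [0.036, -0.0205, 0], -1]
    - [[0, 0, 8.8], [0.036, -0.0205, -0.02], -1]
    - [[0, 0, 8.8], [0.036, -0.0205, -0.045], -1]
    - [[0, 0, 8.8], [0.036, -0.0205, -0.06], -1]
    - [[0, 0, 8.8], [0.036, -0.0205, -0.069], -1]
    - [[0, 0, 8.8], [0.036, -0.0205, -0.069], -1]
    - [[0, 0, 8.8], [0.036, -0.0205, -0.069], -1]

```text
time: 5.62
position: [457.3, -57.9, 41.8]
tcp_rot: [2.836, 1.57, 2.67]
contact_force: [0.2, 0.1, -0.9]
width: 85.4
```

Run:
```python
from h import *
from scipy.spatial.transform import Rotation as R
o=get_obs();A=R.from_euler('xyz',o["tcp_rot"]).as_matrix();print(o["time"],o["position"].round(1),np.degrees(np.arctan2(A[1,1],A[0,1])),A[2].round(3))
p=capture("wrist");cv2.imwrite("pics/w6.png",p["image"])
p=capture("scene");cv2.imwrite("pics/s6.png",cv2.resize(p["image"][130:330,200:440],None,fx=3,fy=3,interpolation=cv2.INTER_CUBIC)[:600])
```

```text
5.6167 [457.3 -57.9  41.8] 80.46752311385009 [-1.     0.    -0.001]
```

View pics/w6.png

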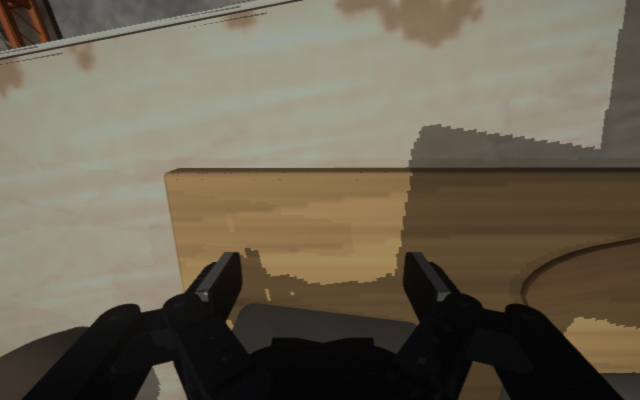

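View pics/s6.png

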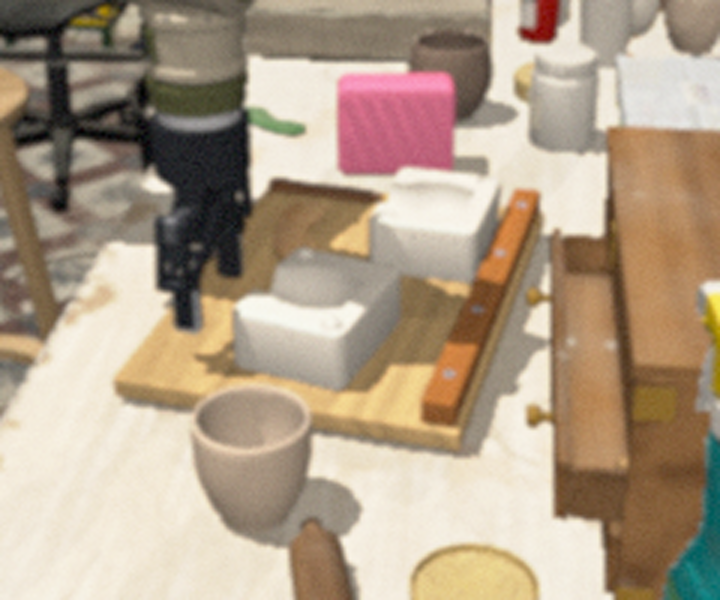

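Run:
```python
from h import *
from scipy.spatial.transform import Rotation as R
o=get_obs();A=R.from_euler('xyz',o["tcp_rot"])
p=capture("wrist")
M=p["mount"];K=p["camera_matrix"];d=p["depth"];v,u=np.indices(d.shape)
P=np.stack([(u-K[0,2])/K[0,0]*d,(v-K[1,2])/K[1,1]*d,d],-1)
T=P@M[:3,:3].T+M[:3,3]
W=T@A.as_matrix().T+o["position"]
print("cam in tool",M[:3,3].round(0))
for uv in[(250,312),(330,330),(405,330),(245,306),(414,325),(300,308),(300,250),(232,260),(412,260),(205,290),(180,200)]:
    print(uv,d[uv[1],uv[0]].round(0),W[uv[1],uv[0]].round(0),"tool",T[uv[1],uv[0]].round(0))
p=capture("top");cv2.imwrite("pics/t6.png",cv2.resize(p["image"][120:300,160:440],None,fx=2.85,fy=2.85,interpolation=cv2.INTER_CUBIC))
p=capture("scene");W=world(p);X,Y,Z=W[...,0],W[...,1],W[...,2]
m=(p["depth"]>0)&(X>480)&(X<640)&(Y>-200)&(Y<15)&(Z>66)&(Z<82);print(rect(W[m][:,:2]),cv2.boxPoints(cv2.minAreaRect(W[m][:,:2].astype(np.float32))).round(0).tolist())
```

```text
cam in tool [-134.    2.  -76.]
(250, 312) 166.0 [ 485. -105.   38.] tool [  5. -42.  34.]
(330, 330) 161.0 [500. -59.  44.] tool [-1.  6. 41.]
(405, 330) 171.0 [514. -14.  36.] tool [ 6. 52. 48.]
(245, 306) 173.0 [ 485. -110.   30.] tool [ 12. -47.  35.]
(414, 325) 177.0 [517.  -7.  30.] tool [13. 60. 50.]
(300, 308) 175.0 [493. -77.  29.] tool [ 14. -12.  38.]
(300, 250) 170.0 [457. -70.  23.] tool [ 20. -12.   1.]
(232, 260) 131.0 [439. -96.  60.] tool [-17. -41. -13.]
(412, 260) 133.0 [454. -12.  57.] tool [-15.  45. -11.]
(205, 290) 107.0 [438. -99.  84.] tool [-41. -44. -13.]
(180, 200) 159.0 [ 414. -132.   25.] tool [ 18. -80. -32.]
(array([547.1, -76.8]), array([126. ,  95.2]), 73.05) [[483.0, -123.0], [574.0, -151.0], [611.0, -30.0], [520.0, -3.0]]
```

View pics/t6.png

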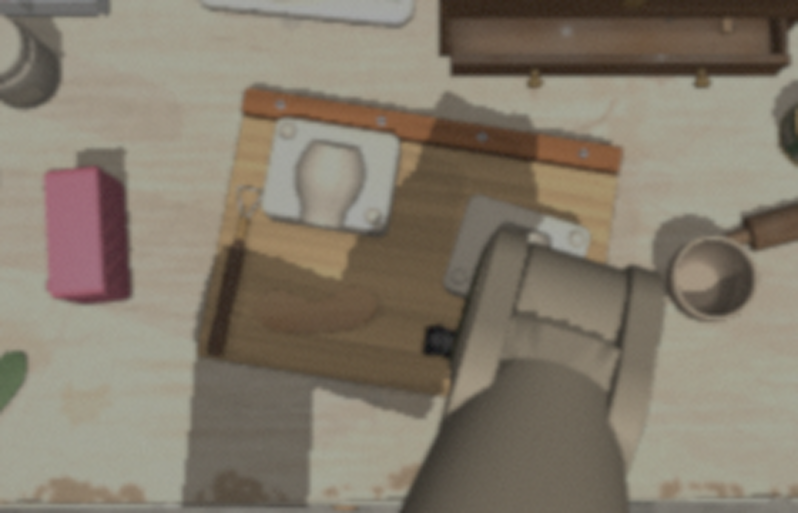

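Call:
step_arm:
  moves:
    - [[0, 0, 0], [0, 0, 0], -0.6]
    - [[0, 0, 0], [0, 0, 0], -0.6]
    - [[0, 0, 0], [0.005, -0.0008, 0], -0.6]
    - [[0, 0, 0], [0.01, -0.0017, 0], -0.6]
    - [[0, 0, 0], [0.015, -0.0025, 0], -0.6]
    - [[0, 0, 0], [0.02, -0.0034, 0], -0.6]
    - [[0, 0, 0], [0.024, -0.004, 0], -0.6]
    - [[0, 0, 0], [0.028, -0.0047, 0], -0.6]
    - [[0, 0, 0], [0.032, -0.0054, 0], -0.6]
    - [[0, 0, 0], [0.036, -0.006, 0], -0.6]
    - [[0, 0, 0], [0.04, -0.0067, 0], -0.6]
    - [[0, 0, 0], [0.044, -0.0074, 0], -0.6]
    - [[0, 0, 0], [0.048, -0.008, 0], -0.6]
    - [[0, 0, 0], [0.052, -0.0087, 0], -0.6]
    - [[0, 0, 0], [0.056, -0.0094, 0], -0.6]
    - [[0, 0, 0], [0.06, -0.01, 0], -0.6]
    - [[0, 0, 0], [0.064, -0.0107, 0], -0.6]
    - [[0, 0, 0], [0.064, -0.0107, 0], -0.6]

```text
time: 7.37
position: [520.3, -68.2, 41.3]
tcp_rot: [2.912, 1.568, 2.746]
contact_force: [-3.1, 0.9, 0.7]
width: 68.3
```

```bash
cat >> h.py <<'E'
def meas():
  for n in("top","scene"):
    p=capture(n);W=world(p);X,Y,Z=W[...,0],W[...,1],W[...,2]
    m=(p["depth"]>0)&(X>500)&(X<690)&(Y>-200)&(Y<15)&(Z>68)&(Z<79)
    m=cv2.morphologyEx(m.astype(np.uint8),cv2.MORPH_OPEN,np.ones((3,3)))
    k,l,st,_=cv2.connectedComponentsWithStats(m);q=W[l==1+st[1:,4].argmax()][:,:2]
    b=(q-[560.9,26.5])@np.array([[.986,.165],[-.165,.986]])
    print(n,rect(q),"board x max",np.percentile(b[:,0],99).round(1),"y",np.percentile(b[:,1],[1,99]).round(1))
    hs=[b[(b[:,1]>lo)&(b[:,1]<lo+15),0].max().round(1) if ((b[:,1]>lo)&(b[:,1]<lo+15)).sum()>3 else None for lo in range(-165,-35,15)];print(hs)
    cv2.imwrite(f"pics/{n}_{int(get_obs()['time']*100)}.png",cv2.resize(p["image"][130:330,200:440],None,fx=3,fy=3,interpolation=cv2.INTER_CUBIC)[:600])
  o=get_obs();print(o["time"],o["position"].round(1),o["contact_force"].round(1))
E
python3 -c "
from h import *
meas()"; ls -t pics|head -2
```

```text
top (array([595.4, -24.8]), array([24.3, 82. ]), 78.63) board x max 81.0 y [-57.3 -33.4]
[None, None, None, None, None, None, None, np.float64(83.1), np.float64(80.5)]
scene (array([573.5, -73.6]), array([120.2, 106. ]), 80.68) board x max 81.0 y [-155.6  -39. ]
[np.float64(78.9), np.float64(81.1), np.float64(81.1), np.float64(82.0), np.float64(80.9), np.float64(81.7), np.float64(81.2), np.float64(81.8), np.float64(77.3)]
7.4667 [520.3 -68.2  41.3] [-2.9  0.6 -1.4]
scene_746.png
top_741.png
```

Call:
step_arm:
  moves:
    - [[0, 0, 0], [0.004, -0.0007, 0], -0.6]
    - [[0, 0, 0], [0.008, -0.0013, 0], -0.6]
    - [[0, 0, 0], [0.012, -0.002, 0], -0.6]
    - [[0, 0, 0], [0.015, -0.0025, 0], -0.6]
    - [[0, 0, 0], [0.017, -0.0029, 0], -0.6]
    - [[0, 0, 0], [0.019, -0.0032, 0], -0.6]
    - [[0, 0, 0], [0.02, -0.0034, 0], -0.6]
    - [[0, 0, 0], [0.021, -0.0035, 0], -0.6]
    - [[0, 0, 0], [0.022, -0.0037, 0], -0.6]

```text
time: 8.22
position: [542.9, -72.2, 41.7]
tcp_rot: [2.926, 1.571, 2.76]
contact_force: [-3.2, 0.7, -1.1]
width: 68.6
```

Call:
step_arm:
  moves:
    - [[0, 0, 0], [0.001, -0.0002, 0], -0.6]
    - [[0, 0, 0], [0.002, -0.0003, 0], -0.6]
    - [[0, 0, 0], [0.002, -0.0003, 0], -0.6]

```text
time: 8.47
position: [543.7, -72.4, 41.8]
tcp_rot: [-3.059, 1.568, 3.057]
contact_force: [-6.4, 0.4, 1.6]
width: 68.3
```

Call:
step_arm:
  moves:
    - [[0, 0, 0], [0.001, -0.0002, 0], -0.6]
    - [[0, 0, 0], [0.001, -0.0002, 0], -0.6]

```text
time: 8.63
position: [543.7, -72.4, 41.8]
tcp_rot: [-3.097, 1.567, 3.019]
contact_force: [-9.2, -0.2, 3.4]
width: 68.2
```

Call:
step_arm:
  moves:
    - [[0, 0, 0], [0.001, -0.0002, 0], -0.6]
    - [[0, 0, 0], [0.001, -0.0002, 0], -0.6]

```text
time: 8.8
position: [543.6, -72.4, 41.8]
tcp_rot: [-3.095, 1.565, 3.021]
contact_force: [-12.3, 1.1, 6.7]
width: 68.3
```

```bash
python3 -c "
from h import *
meas()
o=get_obs();print(o['moment'].round(2))"; ls -t pics|head -2
```

```text
top (array([619. , -28.6]), array([23.5, 80.9]), 82.38) board x max 105.5 y [-56.9 -33.8]
[None, None, None, None, None, None, None, np.float64(106.9), np.float64(105.5)]
scene (array([597.6, -78.2]), array([122.4, 105.1]), 81.52) board x max 104.8 y [-157.2  -39.7]
[np.float64(103.5), np.float64(105.0), np.float64(104.9), np.float64(105.5), np.float64(104.2), np.float64(105.1), np.float64(105.4), np.float64(105.3), np.float64(102.5)]
8.9 [543.6 -72.4  41.8] [-12.1   0.5   6.6]
[0.21 2.05 0.07]
scene_890.png
top_885.png
```

Call:
step_arm:
  moves:
    - [[0, 0, 0], [-0.01, 0.0017, 0], -0.6]
    - [[0, 0, 0], [-0.03, 0.005, 0], -0.6]
    - [[0, 0, 0], [-0.05, 0.0083, 0.01], -0.6]
    - [[0, 0, 0], [-0.08, 0.0133, 0.03], -0.6]
    - [[0, 0, 0], [-0.11, 0.018, 0.07], -0.6]
    - [[0, 0, 0], [-0.11, -0.02, 0.11], -0.6]
    - [[0, 0, 0], [-0.11, -0.06, 0.15], -0.6]
    - [[0, 0, 0], [-0.11, -0.1, 0.16], -0.6]
    - [[0, 0, 0], [-0.11, -0.14, 0.16], -0.6]
    - [[0, 0, 0], [-0.11, -0.18, 0.16], -0.6]
    - [[0, 0, 0], [-0.11, -0.22, 0.16], -0.6]
    - [[0, 0, 0], [-0.13, -0.26, 0.16], -0.6]
    - [[0, 0, 0], [-0.13, -0.26, 0.16], -0.6]
    - [[0, 0, 0], [-0.13, -0.26, 0.16], -0.6]

```text
time: 10.07
position: [417.0, -339.0, 202.8]
tcp_rot: [-0.834, 1.565, -1.006]
contact_force: [0.4, -0.2, 0.6]
width: 68.4
```

```bash
python3 - <<'E'
from h import *
meas()
p=capture("top");cv2.imwrite("pics/tz.png",cv2.resize(p["image"][130:230,240:400],None,fx=5,fy=5,interpolation=cv2.INTER_CUBIC))
W=world(p);X,Y,Z=W[...,0],W[...,1],W[...,2]
m=(p["depth"]>0)&(X>520)&(X<720)&(Y>20)&(Y<200)&(Z>66)&(Z<88);print("half",rect(W[m][:,:2]))
E
ls -t pics|head -3
```

```text
top (array([604.1, -75.5]), array([120. ,  95.3]), 80.59) board x max 105.7 y [-151.7  -34.2]
[np.float64(92.1), np.float64(91.5), np.float64(106.9), np.float64(106.8), np.float64(107.1), np.float64(106.4), np.float64(106.8), np.float64(106.8), np.float64(105.2)]
scene (array([602.5, -79.2]), array([121.7,  94.7]), 80.25) board x max 105.1 y [-156.1  -39.3]
[np.float64(103.7), np.float64(105.2), np.float64(105.6), np.float64(104.9), np.float64(105.8), np.float64(105.2), np.float64(105.2), np.float64(105.1), np.float64(102.8)]
10.1667 [ 417.3 -334.5  202.4] [ 0.3 -0.1  0.5]
half (array([629.7, 102.2]), array([120.2,  95.3]), 80.47)
tz.png
scene_1016.png
top_1011.png
```

View pics/tz.png

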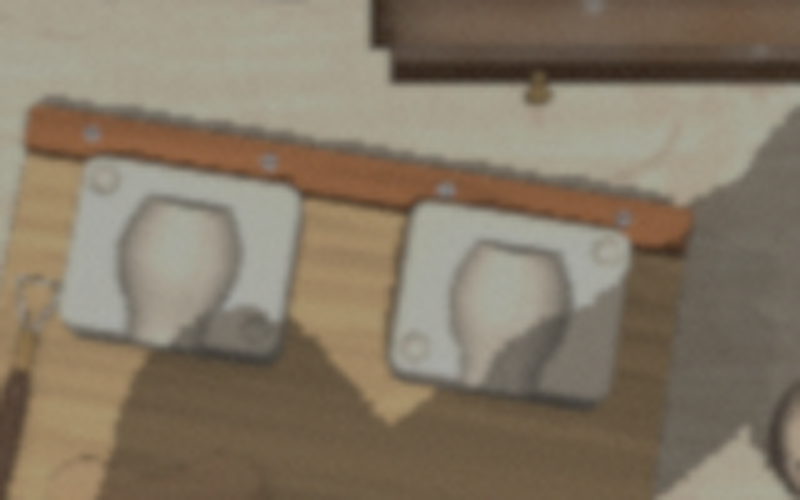

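Run:
```python
from h import *
p=capture("top");im=cv2.GaussianBlur(p["image"],(3,3),0).astype(float);K=p["camera_matrix"]
# back-project onto plane z
def plane(uv,z):
    r=np.c_[(uv[:,0]-K[0,2])/K[0,0],(uv[:,1]-K[1,2])/K[1,1],np.ones(len(uv))]@p["R"]; c=-p["R"].T@p["t"]
    return c+r*((z-c[2])/r[:,2])[:,None]
hsv=cv2.cvtColor(p["image"],cv2.COLOR_BGR2HSV);sat=cv2.GaussianBlur(hsv[...,1],(3,3),0).astype(float)
def edge(us,v0,z,half=7):
    out=[]
    for u in us:
        vc=v0(u);vs=np.arange(int(vc-half),int(vc+half));g=np.abs(np.diff(sat[vs,u]));k=g.argmax()
        w=g[max(0,k-1):k+2];out.append((u,(vs[max(0,k-1):k+2][:len(w)]*w).sum()/w.sum()+.5))
    out=np.array(out);P=plane(out,z)
    for _ in range(4):
        c=np.polyfit(P[:,1],P[:,0],1);r=P[:,0]-np.polyval(c,P[:,1]);P=P[abs(r)<max(2*r.std(),.7)]
    return c,len(P),r.std()
# stop front edge free span: right of left half & left of mould; back edge
cr=lambda x,y:(240+x/5,130+y/5)
for name,us,f,z in [("stop back",range(252,372),lambda u:130+(102+(u*5-1200-45)*.155)/5,46),
  ("mould head",range(330,360),lambda u:130+(203+(u*5-1200-430)*.16)/5,74),
  ("mould neck",range(324,358),lambda u:130+(380+(u*5-1200-400)*.14)/5,74),
  ("half head",range(262,296),lambda u:130+(158+(u*5-1200-100)*.15)/5,74),
  ("half neck",range(258,292),lambda u:130+(333+(u*5-1200-80)*.14)/5,74)]:
    c,n,s=edge(us,f,z);print(name,"slope deg",np.degrees(np.arctan(c[0])).round(2),"x at y=0,-78,+100",np.polyval(c,[0,-78,100]).round(1),n,s.round(2))
for n in ("cup",):
    for r in regions_of(n,p)[:1]:
        q=world(p)[r["pixels"]&(p["depth"]>0)];print(n,np.percentile(q,[2,50,98],axis=0).round(0).tolist())
```

```text
stop back slope deg 9.36 x at y=0,-78,+100 [690.6 677.7 707.1] 118 0.5
mould head slope deg 9.72 x at y=0,-78,+100 [665.7 652.4 682.9] 27 0.44
mould neck slope deg 9.26 x at y=0,-78,+100 [562.7 550.  579. ] 29 0.48
half head slope deg 9.81 x at y=0,-78,+100 [660.4 646.9 677.7] 32 0.44
half neck slope deg 10.11 x at y=0,-78,+100 [557.8 543.8 575.6] 34 0.58
cup [[495.0, -294.0, 5.0], [533.0, -269.0, 29.0], [565.0, -218.0, 79.0]]
```

```bash
ls pics
```

```text
a.png
b.png
s2.png
s3.png
s4.png
s6.png
scene0.png
scene_1016.png
scene_746.png
scene_890.png
t5.png
t6.png
top0.png
top_1011.png
top_741.png
top_885.png
tz.png
w1.png
w6.png
```

View pics/scene_1016.png

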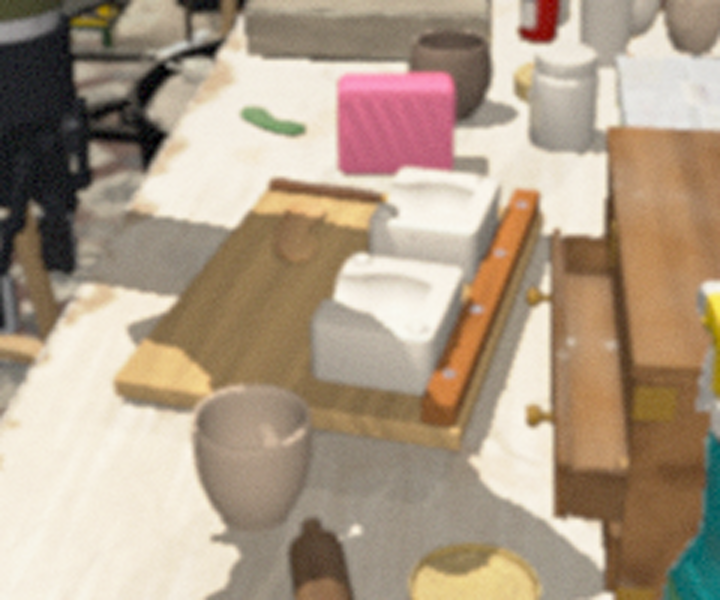

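```bash
python3 -c "
from h import *
print(get_obs()['time'],close_job())"
```

```text
the job is handed in; nothing more can be done
10.3167 None
```

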